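# Space the stop blocks on the loading rail

## Robot

A 6-joint arm with a two-finger parallel gripper is mounted at the origin on a cart in front of the work surface, level with it; the furniture and walls round the work are solid. World frame = base frame: x ahead of the robot, y to its left, z up, the work surface at z = 0. Lengths are in mm, angles in rad, forces in N, time in s.
With the tool pointing down it reaches from about 350 to 775 mm from the base axis. Payload 7.3 kg.
Tool frame: the origin (TCP) lies on the centre line of the jaws, within the pads' length; the fingertips stand bot.tip_reach ahead of it and the grasp point (between the pads) lies 6 mm ahead of it (bot.tip_reach is the distance from the TCP to the fingertips, in mm); z points along the fingers, y is the direction in which the jaws open and shut (so a half turn about z gives the same grasp; the last joint's range is limited). The gripper opens to 92 mm and grips with 3 to 60 N. Pads are 19 mm wide; open, the fingers measure 130 mm over their backs; the gripper's body (75 mm by 190 mm) begins 47 mm behind the grasp point.
Start: joints at [1.138, 0.342, 1.524, -0, 1.275, -0.146], TCP at [148.498, 503.578, 251.741] pointing down, gripper open.
Joint ranges: [-2.53, 2.53], [-0.77, 2.02], [0.04, 2.7], [-1, 4.14], [0.28, 2.66], [-3.11, 3.11]. Speed limits (rad/s): [2.57, 2.57, 3.14, 3.14, 3.14, 3.14].

## Interface

Orientations are given as [roll, pitch, yaw] about the fixed x, y, z axes, in that order (R = Rz(yaw) Ry(pitch) Rx(roll)).
In Python, from plant import bot gives the robot as it stands.
- The arm moves only by the tool step_arm, never from a script. Its argument "deltas" is a list of rows, each a list of 6 numbers: the shift along the tool's x, y, z in mm, then the turn, a rotation vector about the tool's x, y, z in rad. A call has 1 to 5 rows; each row is the pose to reach, as a shift and turn from the pose commanded when the call began, along the tool's axes at that moment; what a row does not reach only later rows make up. A row lasts 1/12 s, in which the tool goes at most 41.7 mm and 7.16 degrees, less where a joint would pass 70% of its speed; a pose out of reach is approached as far as the arm can. A call with a gripper value outside its range is refused whole. "fingers" is the finger opening in mm, from 0 to 91.8, set as the call begins (left out, the last holds). The fingers move at their own pace and stop on an object; the grip force is fixed at half the most. Time passes only in rows, so rows that repeat a pose let the fingers close. It gives the time, the measured TCP pose, the force and the opening at its end, in the units of the state.
- bot.get_obs(): the state, without advancing time (a new reading comes with each control period).
- bot.capture(name): name is "scene" or "top"; returns a dict with "color" (480x640x3 uint8, red, green, blue), "fx", "fy", "cx", "cy" (pixels), "R" (3x3) and "t" (3): a world point X has camera coordinates R X + t. Camera axes: x right, y down, z forward; pixel columns grow to the right and rows downward; lengths in mm; the calibration is good to about 2 mm. A picture is of the moment at which its call begins. There is no depth.
- bot.close_job(): hands the job in, once; it reports no verdict.
Trained networks look in a picture, given as the dict that the camera call returned (one of the last four; its "shot" number tells which), for a name from the list of things; names that differ only in an ending like _2 or _b are one class to them, and where a whole thing is asked for, a point or a joint stands for the part that bears it (a point fixed in the world has none). Each returns a list of dicts, best first, with "p" (0 to 1); they miss things now and then, are a little off and sometimes report something else, mostly with a low value. They report only what shows in the picture. A call takes as long as a camera call. They do not tell look-alikes from the thing itself.
- bot.boxes_of(query, picture): "rect" ([centre column, centre row, width, height] in pixels, round what is visible of it).
The state is a dict: "time": time; "joint_positions": joint angles; "dq": joint speeds; "tau": joint torques, N m; "tool_pos": TCP position; "tcp_rot": TCP orientation; "contact_force": force on the tool from outside, world axes, zero at the start; "moment": the same for the moment, N m; "grip_width": finger opening in mm.
Only numpy, scipy, OpenCV 4.12 (cv2) and the standard library are available. Lean on these libraries where they do the work, as an engineer would, in place of code of your own. Each camera call takes 0.05 s, during which the arm holds its last target. There are 200 camera calls.

## Task

Set the three sliding stop blocks on the loading rail to equal gaps with the hooked spacer: starting at the fixed end stop, hook the spacer over each block in turn and draw the block towards the stop until the spacer's foot bears lightly but surely on the adjusting screw of the stop, or of the block set before, without shifting that one, and hold it there a moment. Move the blocks only with the spacer and gently, never with the fingers, and leave the other things on the bench alone. Finally stand the spacer upright on the bench off the rail.

Things in the scene. Friction and masses are not known exactly. Their poses are not given: they have to be found in the camera images.
- gauge_mid (a point): hooked spacer of bare steel, loose, about 0.14 kg, standing upright beside the rail. Its foot is an upright bar, 24 (x) x 18 (y) x 66 mm high; this point is the bar's centre, 33 mm above its underside. Grasp the bar above the arm (30 to 66 mm above the underside), across its 18 mm (y) or 24 mm (x); a 40 N grip is fine
- gauge: the same spacer; origin under the centre of the foot bar. An arm 24 mm wide (x), 20 to 28 mm above the underside, runs from the bar to its own -y side and ends in a forked hook down to the underside level. Hooked over a block (arm 0 to 3 mm above its top) it has 8 mm of play; drawn to +y until the foot bears on the screw tip, it sets a gap of 18 + 8 = 26 mm from tip to block
- gauge_hook (a point): middle of the hook's inner face, 47 mm to -y of the bar's centre, 10 mm up. Hook 36 mm wide, 8 thick: two prongs 10 mm wide with 16 mm between, to straddle the block's screw. Slot foot to hook 38 mm (y), 20 deep. A rise of 2 to 3 N over the drag of about 5 N, held a moment, shows that the foot bears; come up to it at 10 mm/s or less: at 20 mm/s it strikes with over 20 N
- stop_face (a point): point on the end stop's working face, mid-width, 38 mm above the bench: the stop is a dark steel block, 44 x 18 x 30 mm high on the rail, fixed at the rail's +y end, its face looking to -y; its top is 44 mm above the bench. Axes as the rail
- end_stop: the fixed end stop; origin at the foot of its working face, on the rail's top, 14 mm above the bench. A brass adjusting screw, 9 mm thick, stands out of the middle of its -y face, 12 mm above the rail; its flat tip (tip_0) is 3 to 9 mm proud, differs each time and is not measured: feel for it. It does not yield
- rail: fixed loading rail: aluminium bed 60 (x) x 280 (y) x 14 mm high on the bench; it runs from 150 mm (end stop) to -130 mm in its own y; origin at the bench, in the middle of its width. y points along the row to the end stop; yaw varies
- block_1_top (a point): top centre of stop block 1, counted from the end stop, 38 mm above the bench: aluminium, 40 (x) x 30 (y, along the rail) x 24 mm high, small black knob on its -x side. Slides only along the rail's y and stays where left; about 5 N moves it, so a set block slips if pressed harder. It starts 58 to 70 mm (its centre) from the end stop's face
- block_2_top (a point): top centre of stop block 2, counted from the end stop, 38 mm above the bench: aluminium, 40 (x) x 30 (y, along the rail) x 24 mm high, small black knob on its -x side. Slides only along the rail's y and stays where left; about 5 N moves it, so a set block slips if pressed harder. It starts 124 to 136 mm (its centre) from the end stop's face
- block_3_top (a point): top centre of stop block 3, counted from the end stop, 38 mm above the bench: aluminium, 40 (x) x 30 (y, along the rail) x 24 mm high, small black knob on its -x side. Slides only along the rail's y and stays where left; about 5 N moves it, so a set block slips if pressed harder. It starts 190 to 204 mm (its centre) from the end stop's face
- block_1: stop block 1; origin under its centre on the rail's top, 14 mm above the bench; axes as the rail. A brass adjusting screw, 9 mm thick, stands out of the middle of its -y face, 12 mm above the rail; its flat tip (tip_1) is 3 to 9 mm proud, differs each time and is not measured: feel for it. It does not yield
- block_2: stop block 2; origin under its centre on the rail's top, 14 mm above the bench; axes as the rail. A brass adjusting screw, 9 mm thick, stands out of the middle of its -y face, 12 mm above the rail; its flat tip (tip_2) is 3 to 9 mm proud, differs each time and is not measured: feel for it. It does not yield
- block_3: stop block 3; origin under its centre on the rail's top, 14 mm above the bench; axes as the rail. A brass adjusting screw, 9 mm thick, stands out of the middle of its -y face, 12 mm above the rail; its flat tip (tip_3) is 3 to 9 mm proud, differs each time and is not measured: feel for it. It does not yield
- gauge_block: cube-like ground steel block, 36 x 36 x 30 mm: a bystander
- terminal_strip: white terminal strip, 20 x 61 x 21 mm, beside the rail: a bystander
- side_cutters: side cutters, 55 x 165 x 13 mm: a bystander
- screwdriver: screwdriver, 29 x 180 x 29 mm: a bystander
Mind the look-alikes: they are no part of the job. What is meant by the gauge is not pink or turquoise, and is the larger of those in its own colour.

How it is judged (in metres and radians):
On the way, in this order (a step that is already met when the one before it is completed fails the run):
1. the spacer hooked over block 1, drawing it, bears on the screw of the end stop (over 1.5 N) with the 26 mm gap right to 1.6 mm (contact force between gauge and end_stop above 1.5 N and y of tip_0 in the frame of block_1_top between 0.0394 and 0.0426 m), for 0.1 s.
2. the spacer hooked over block 2, drawing it, bears on the screw of block 1 (over 1.5 N) with the 26 mm gap right to 1.6 mm (contact force between gauge and block_1 above 1.5 N and y of tip_1 in the frame of block_2_top between 0.0394 and 0.0426 m), for 0.1 s.
3. the spacer hooked over block 3, drawing it, bears on the screw of block 2 (over 1.5 N) with the 26 mm gap right to 1.6 mm (contact force between gauge and block_2 above 1.5 N and y of tip_2 in the frame of block_3_top between 0.0394 and 0.0426 m), for 0.1 s.
At the end, for the whole second after the job is handed in: all three gaps (screw tip of the end stop to block 1, of block 1 to block 2, of block 2 to block 3) are 26 mm within 1.6 mm; the spacer stands upright (within 0.1 rad) on the bench, off the rail, at rest (y of tip_0 in the frame of block_1_top between 0.0394 and 0.0426 m and y of tip_1 in the frame of block_2_top between 0.0394 and 0.0426 m and y of tip_2 in the frame of block_3_top between 0.0394 and 0.0426 m and height (world z) of gauge_mid between 0.029 and 0.037 m and angle between gauge_mid's own z axis and vertical below 0.1 rad and linear speed of gauge below 0.01 m/s); the robot touches nothing.
It fails at once if the spacer is pressed on the end stop or a block with more than 25 N (contact force between gauge and end_stop above 25 N or contact force between gauge and block_1 above 25 N or contact force between gauge and block_2 above 25 N or contact force between gauge and block_3 above 25 N).
It fails at once if the fingers push a block (over 2 N) (contact force between the fingers and block_1 above 2 N or contact force between the fingers and block_2 above 2 N or contact force between the fingers and block_3 above 2 N).
It fails at once if a bystander is moved by more than 20 mm (distance of any of gauge_block, terminal_strip, side_cutters, screwdriver from where it was at the start of the episode above 0.02 m).
It also fails if it takes over 70 s, if anything falls off the work surface, if the arm or the gripper's body presses on something with over 40 N, if the wrist force passes 120 N, or if a joint passes its speed limit or range.

## Working session

There is one attempt and no reset: what is moved stays moved. The work goes in short steps, Python scripts to look and compute and a tool call to move; the robot and the scene stay as the last step left them, time stands still between calls to the robot, and variables do not carry over. Pictures are saved under pics/ and viewed, about 8 in all and at most 12, crops included, and the job is handed in when it is done.

Besides the shell and the picture viewer there is one more tool, called by a JSON object that holds its "fn" and its "kwargs". step_arm: Moves the arm, as the interface text tells. Its arguments: {"type":"object","properties":{"deltas":{"type":"array"},"fingers":{"type":"number"}},"required":["deltas"]}

```bash
ls; mkdir -p pics
cat > h.py <<'E'
import numpy as np, cv2
from plant import bot
def ray(c,u,v):
    d=np.array([(u-c['cx'])/c['fx'],(v-c['cy'])/c['fy'],1.]); R=np.array(c['R']);t=np.array(c['t'])
    return -R.T@t, R.T@d
def at(c,u,v,z):
    o,d=ray(c,u,v); return o+d*(z-o[2])/d[2]
def proj(c,X):
    p=np.array(c['R'])@np.array(X,float)+np.array(c['t']); return c['fx']*p[0]/p[2]+c['cx'],c['fy']*p[1]/p[2]+c['cy']
def tri(c1,p1,c2,p2):
    A=[];b=[]
    for c,p in((c1,p1),(c2,p2)):
        o,d=ray(c,*p); d=d/np.linalg.norm(d); M=np.eye(3)-np.outer(d,d); A.append(M);b.append(M@o)
    return np.linalg.solve(sum(A),sum(b))
E
python3 - <<'E'
from h import *
import pickle
o=bot.get_obs(); print(o, bot.tip_reach)
cs={}
for n in('scene','top'):
    c=bot.capture(n); cs[n]=c; cv2.imwrite(f'pics/{n}0.png',c['color'][:,:,::-1])
    print(n,c['fx'],np.round(c['R'],3).tolist(),np.round(c['t'],1))
    for q in('gauge','end_stop','block_1','rail','gauge_block','terminal_strip','side_cutters','screwdriver'):
        print(q,[(np.round(r['rect']).tolist(),round(r['p'],2)) for r in bot.boxes_of(q,c)][:6])
pickle.dump(cs,open('c0.pkl','wb'))
E
```

```text
pics
{'time': 0.0, 'joint_positions': array([ 1.13801280e+00,  3.42755408e-01,  1.52498840e+00, -1.81592637e-05,
        1.27540903e+00, -1.45999404e-01]), 'dq': array([ 0.00139131, -0.00026726,  0.00189787,  0.00027405,  0.0008528 ,
       -0.0021473 ]), 'tau': array([-8.28740008e-05, -4.31245816e+01, -2.44216669e+01,  7.17364135e-02,
        5.59779222e-02, -1.17519794e-04]), 'tool_pos': array([148.33720978, 503.23330732, 251.0379621 ]), 'tcp_rot': array([-3.14004655e+00, -2.09796816e-04,  2.85481367e+00]), 'contact_force': array([-0.25562052,  0.09198577, -0.49434224]), 'moment': array([-0.03980234,  0.01302145, -0.06101918]), 'grip_width': 91.88491364494325} 25.0
scene 586.8118608815657 [[0.628, -0.778, -0.005], [-0.41, -0.325, -0.852], [0.662, 0.537, -0.523]] [-374.7  265.8  926.3]
gauge [([421.0, 360.0, 31.0, 38.0], 0.92), ([418.0, 306.0, 39.0, 45.0], 0.84), ([351.0, 292.0, 20.0, 36.0], 0.71), ([378.0, 322.0, 26.0, 30.0], 0.53), ([270.0, 260.0, 126.0, 57.0], 0.49)]
end_stop [([218.0, 244.0, 17.0, 20.0], 0.66), ([418.0, 305.0, 38.0, 44.0], 0.37)]
block_1 [([272.0, 260.0, 19.0, 1
[... 478 characters left out ...]
.011, -0.999]] [ -41.3  551.3 1379.7]
gauge [([438.0, 244.0, 33.0, 15.0], 0.74), ([423.0, 276.0, 18.0, 16.0], 0.71), ([471.0, 291.0, 33.0, 26.0], 0.68), ([388.0, 259.0, 19.0, 18.0], 0.57)]
end_stop [([249.0, 278.0, 8.0, 24.0], 0.64), ([490.0, 245.0, 74.0, 13.0], 0.61)]
block_1 [([304.0, 263.0, 19.0, 20.0], 0.76), ([276.0, 270.0, 16.0, 19.0], 0.72), ([334.0, 256.0, 18.0, 24.0], 0.48)]
rail [([299.0, 264.0, 114.0, 55.0], 0.64)]
gauge_block [([183.0, 270.0, 22.0, 15.0], 0.6)]
terminal_strip [([290.0, 291.0, 24.0, 13.0], 0.61), ([182.0, 271.0, 21.0, 16.0], 0.34)]
side_cutters [([211.0, 196.0, 72.0, 23.0], 0.97), ([277.0, 272.0, 13.0, 22.0], 0.26)]
screwdriver [([488.0, 244.0, 73.0, 12.0], 0.63)]
```

View pics/top0.png

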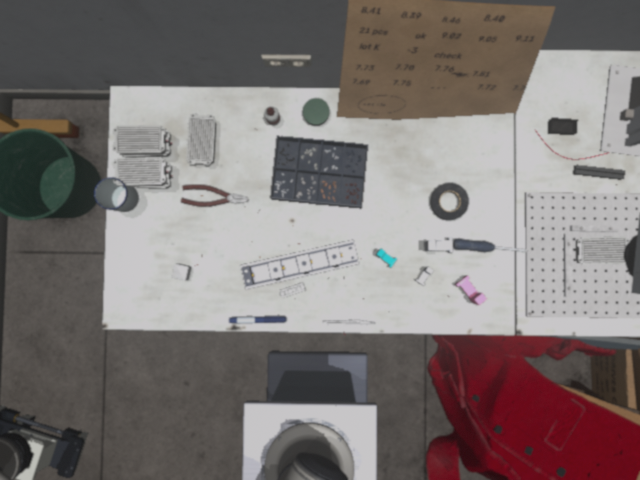

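View pics/scene0.png

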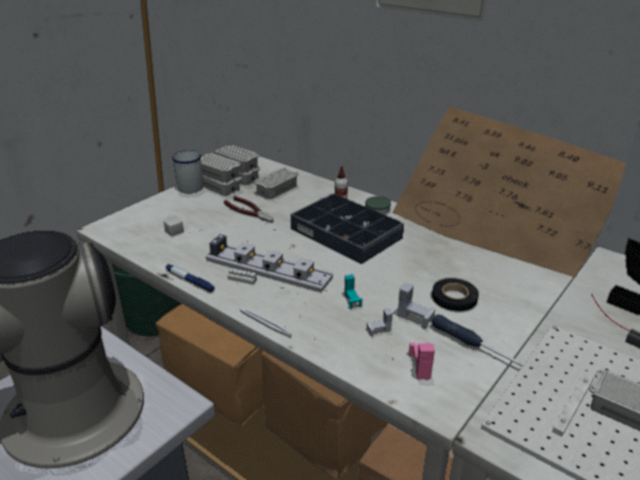

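Run:
```python
from h import *
import pickle
cs=pickle.load(open('c0.pkl','rb'))
t=cs['top']['color'][225:310,230:500,::-1]; s=cs['scene']['color'][225:385,200:500,::-1]
a=cv2.resize(t,(800,int(85*800/270)),interpolation=cv2.INTER_CUBIC)
b=cv2.resize(s[50:150,140:300],(560,350),interpolation=cv2.INTER_CUBIC)
im=np.zeros((602,800,3),np.uint8); im[:a.shape[0]]=a; im[252:602,:560]=b
cv2.imwrite('pics/z.png',im[:600])
for n,u,v in(('top',249,278),('top',276,270),('top',304,263),('top',334,256),('top',438,244),('top',423,276),('top',471,291),('top',388,259),('top',290,291)): print(u,v,at(cs[n],u,v,30).round())
for u,v in ((405,306),(378,322)): print(at(cs['scene'],u,v,20).round())
```

```text
249 278 [448. 147.  30.]
276 270 [468.  83.  30.]
304 263 [486.  17.  30.]
334 256 [503. -54.  30.]
438 244 [ 535. -300.   30.]
423 276 [ 459. -265.   30.]
471 291 [ 425. -379.   30.]
388 259 [ 498. -182.   30.]
290 291 [419.  49.  30.]
[ 529. -282.   20.]
[ 457. -268.   20.]
```

View pics/z.png

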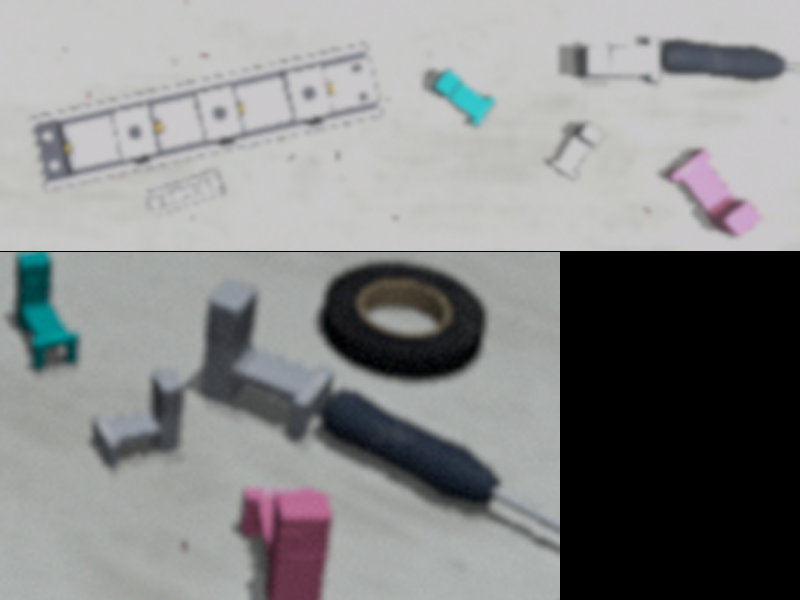

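Run:
```python
from h import *
import pickle
cs=pickle.load(open('c0.pkl','rb'))
T=cs['top'];S=cs['scene']
def cr(c,x0,y0,w,h,k):
    im=cv2.resize(c['color'][y0:y0+h,x0:x0+w,::-1],None,fx=k,fy=k,interpolation=cv2.INTER_CUBIC)
    for i in range(0,w,5): cv2.line(im,(i*k,0),(i*k,5 if i%10 else 10),(0,0,255),1)
    for i in range(0,h,5): cv2.line(im,(0,i*k),(5 if i%10 else 10,i*k),(0,0,255),1)
    return im
im=np.zeros((600,800,3),np.uint8)
a=cr(T,415,232,40,25,10); im[:250,:400]=a
a=cr(S,395,280,45,50,6); im[:300,410:680]=a
a=cr(S,205,230,130,58,6); a=a[:300]; im[300:600,:780]=a[:300]
cv2.imwrite('pics/z2.png',im)
g=cv2.cvtColor(T['color'],cv2.COLOR_RGB2GRAY).astype(float)
pts=[]
for u,v in((275.6,269.5),(304.2,263.1),(334,256)):
    ys,xs=np.mgrid[int(v)-3:int(v)+5,int(u)-3:int(u)+5]; w=np.clip(180-g[ys,xs],0,None)
    p=((w*xs).sum()/w.sum(),(w*ys).sum()/w.sum()); X=at(T,*p,38); pts.append(X); print(np.round(p,1),X.round(1),w.sum())
d=pts[0]-pts[2]; print('row yaw',np.degrees(np.arctan2(-d[0],d[1])),np.linalg.norm(pts[0]-pts[1]),np.linalg.norm(pts[1]-pts[2]))
for X in pts: print('in scene',np.round(proj(S,X),1))
```

```text
[275.1 269.3] [469.7  84.9  38. ] 643.0
[303.7 262.9] [485.9  17.6  38. ] 676.0
[333.9 256.1] [502.8 -53.5  38. ] 609.0
row yaw 13.437387483509184 69.25341826508269 73.07472748930007
in scene [243.9 247.1]
in scene [272.2 254.4]
in scene [303.3 262.6]
```

View pics/z2.png

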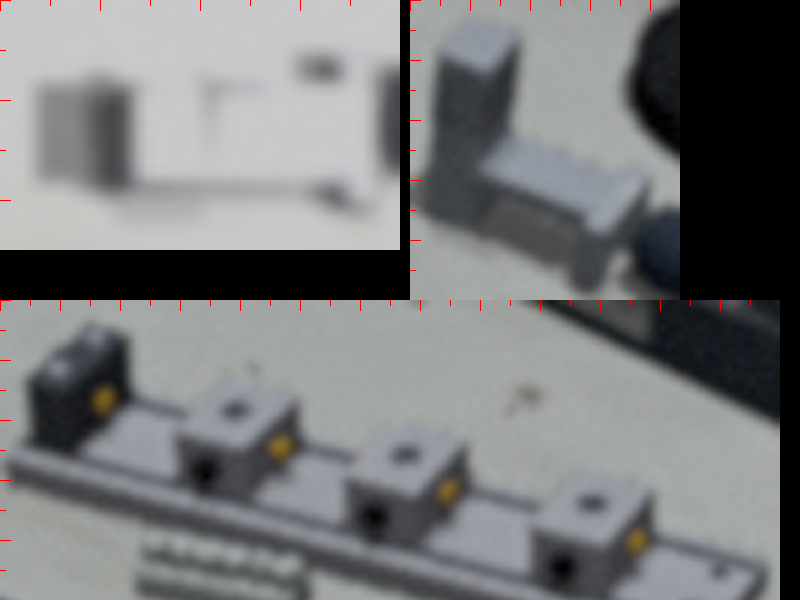

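Run:
```python
from h import *
import pickle
from scipy.optimize import least_squares
cs=pickle.load(open('c0.pkl','rb'))
T=cs['top'];S=cs['scene']
s=lambda a,b:(395+(a-410)/6-.5,280+b/6-.5)
t=lambda a,b:(415+a/10-.5,232+b/10-.5)
P=[(S,(12,9,66),s(480,15)),(S,(-12,9,66),s(437,45)),(S,(12,-9,66),s(522,38)),(S,(-12,-9,66),s(483,72)),
(S,(18,-55,28),s(650,180)),(S,(-18,-55,28),s(605,232)),(S,(-18,-47,28),s(583,218)),
(T,(12,9,66),t(132,83)),(T,(-12,9,66),t(132,186))]
def f(p):
    c,sn=np.cos(p[3]),np.sin(p[3]); r=[]
    for C,X,uv in P:
        w=(p[0]+c*X[0]-sn*X[1],p[1]+sn*X[0]+c*X[1],p[2]+X[2]); r+=list(np.subtract(proj(C,w),uv))
    return r
R=least_squares(f,[530,-285,0,0],loss='soft_l1'); print(R.x.round(3)); print(np.array(f(R.x)).reshape(-1,2).round(1))
print(tri(T,t(168,135),S,s(480,43)))
s2=lambda a,b:(205+a/6-.5,230+(b-300)/6-.5)
tp=[(275.1,269.3),(303.7,262.9),(333.9,256.1)]
sp=[s2(236,409),s2(405,454),s2(593,502)]
for a,b in zip(tp,sp): print(tri(T,a,S,b).round(1))
# stop: face top edge in scene: corners
for p in [s2(88,382),s2(128,340)]: print('stop face top',at(S,*p,44).round(1))
# screws tips (z=26)
for p in [s2(104,400),s2(281,447),s2(449,491),s2(638,540)]: print('scr',at(S,*p,26).round(1))
```

```text
[ 5.31595e+02 -2.79599e+02 -2.94400e+00  4.30000e-02]
[[-1.  -0.2]
 [-0.1  0.9]
 [ 0.5 -0.7]
 [ 0.8 -0.2]
 [ 0.9 -0.9]
 [-0.5  0.3]
 [-0.7  1. ]
 [-0.2 -0.1]
 [ 0.2 -0. ]]
[ 531.26000628 -279.19454181   62.65764901]
[469.7  85.1  36.4]
[485.7  17.7  36.2]
[502.8 -53.6  36.6]
stop face top [441.2 130.9  44. ]
stop face top [470.6 140.8  44. ]
scr [455.4 139.6  26. ]
scr [472.7  66.7  26. ]
scr [488.8   0.6  26. ]
scr [506.5 -70.5  26. ]
```

{"fn": "step_arm", "kwargs": {"deltas": [[-32,-24,0,0,0,-0.11],[-64,-48,0,0,0,-0.22],[-96,-72,0,0,0,-0.33],[-128,-96,0,0,0,-0.33],[-160,-120,0,0,0,-0.33]], "fingers": 40}}

```text
time: 1.32
tool_pos: [268.6, 341.7, 251.8]
tcp_rot: [3.141, 0.001, -3.097]
contact_force: [1.8, 0.3, 0.1]
grip_width: 62.9
```

{"fn": "step_arm", "kwargs": {"deltas": [[-12,-32,0,0,0,0],[-24,-63,0,0,0,0],[-35,-95,0,0,0,0],[-47,-127,0,0,0,0],[-59,-158,0,0,0,0]]}}

```text
time: 1.73
tool_pos: [334.1, 186.3, 251.9]
tcp_rot: [3.141, 0.001, -3.098]
contact_force: [0.5, -0.6, 0.6]
grip_width: 40.3
```

{"fn": "step_arm", "kwargs": {"deltas": [[-12,-32,0,0,0,0],[-24,-63,0,0,0,0],[-35,-95,0,0,0,0],[-47,-127,0,0,0,0],[-59,-158,0,0,0,0]]}}

```text
time: 2.15
tool_pos: [399.9, 30.8, 252.0]
tcp_rot: [-3.142, 0.001, -3.099]
contact_force: [1.3, 0.3, 0.4]
grip_width: 39.8
```

{"fn": "step_arm", "kwargs": {"deltas": [[-12,-32,10,0,0,0],[-24,-63,20,0,0,0],[-35,-95,30,0,0,0],[-47,-127,40,0,0,0],[-59,-158,50,0,0,0]]}}

```text
time: 2.57
tool_pos: [465.7, -124.6, 201.3]
tcp_rot: [-3.141, 0.0, -3.099]
contact_force: [0.2, 0.7, 0.5]
grip_width: 40.3
```

{"fn": "step_arm", "kwargs": {"deltas": [[-12,-32,15,0,0,0],[-24,-63,30,0,0,0],[-35,-95,45,0,0,0],[-47,-127,60,0,0,0],[-59,-158,70,0,0,0]]}}

```text
time: 2.98
tool_pos: [531.0, -279.5, 130.0]
tcp_rot: [3.14, -0.001, -3.099]
contact_force: [0.1, 0.6, -0.3]
grip_width: 40.0
```

{"fn": "step_arm", "kwargs": {"deltas": [[0,0,0,0,0,0],[0,0,0,0,0,0],[0,0,0,0,0,0]]}}

```text
time: 3.23
tool_pos: [530.8, -277.6, 131.5]
tcp_rot: [3.141, -0.001, -3.099]
contact_force: [-0.7, -0.3, 0.1]
grip_width: 39.9
```

Run:
```python
from h import *
print(bot.get_obs())
S=bot.capture('scene')
import pickle
pickle.dump(S,open('c1.pkl','wb'))
a=cv2.resize(S['color'][215:345,345:485,::-1],None,fx=4.6,fy=4.6,interpolation=cv2.INTER_CUBIC); cv2.imwrite('pics/g.png',a)
```

```text
{'time': 3.2333, 'joint_positions': array([-6.09900886e-01,  5.88699161e-01,  1.47096032e+00,  3.89154034e-04,
        1.08300771e+00, -2.22375296e+00]), 'dq': array([ 1.78915191e-02, -2.47429148e-02,  1.01718254e-02, -4.35200537e-06,
        6.14353485e-04, -1.21023926e-03]), 'tau': array([-9.63100456e-01, -5.15869403e+01, -2.21875674e+01, -1.25550516e-01,
       -1.85138028e-02, -1.03534438e-02]), 'tool_pos': array([ 530.77782954, -277.56513831,  131.48532191]), 'tcp_rot': array([ 3.14066691e+00, -6.44792907e-04, -3.09871918e+00]), 'contact_force': array([-0.6617565 , -0.34233158,  0.13466138]), 'moment': array([0.08004357, 0.01035391, 0.00333493]), 'grip_width': 39.93131742191021}
```

View pics/g.png

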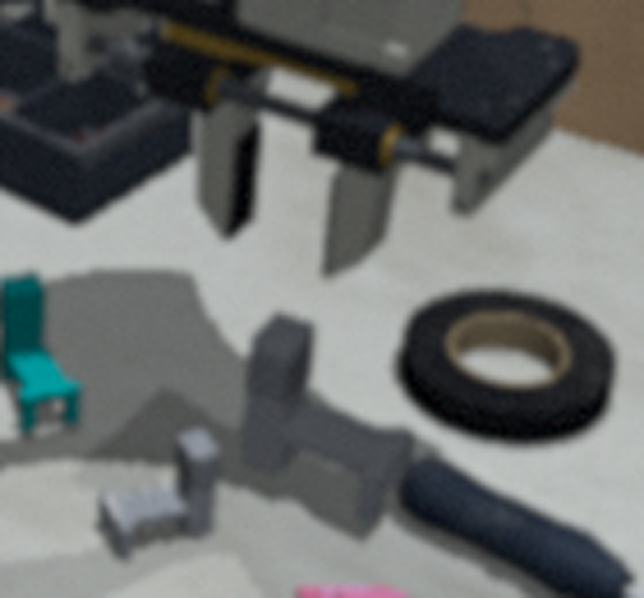

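{"fn": "step_arm", "kwargs": {"deltas": [[0,-1,20,0,0,0],[0,-1,40,0,0,0],[0,-1,60,0,0,0],[0,-1,70,0,0,0],[0,-1,73,0,0,0]]}}

```text
time: 3.7
tool_pos: [530.4, -277.5, 57.7]
tcp_rot: [3.14, -0.002, -3.097]
contact_force: [0.2, 0.0, -0.7]
grip_width: 40.1
```

{"fn": "step_arm", "kwargs": {"deltas": [[0,0,0,0,0,0],[0,0,0,0,0,0]]}}

```text
time: 3.87
tool_pos: [531.8, -278.9, 59.9]
tcp_rot: [-3.141, 0.001, -3.098]
contact_force: [0.5, 0.4, 0.9]
grip_width: 40.0
```

{"fn": "step_arm", "kwargs": {"deltas": [[0,0,0,0,0,0],[0,0,0,0,0,0],[0,0,0,0,0,0],[0,0,0,0,0,0],[0,0,0,0,0,0]], "fingers": 0}}

```text
time: 4.28
tool_pos: [531.4, -279.2, 59.2]
tcp_rot: [-3.141, 0.001, -3.098]
contact_force: [-0.4, 0.4, 2.8]
grip_width: 17.9
```

{"fn": "step_arm", "kwargs": {"deltas": [[0,0,0,0,0,0],[0,0,0,0,0,0],[0,0,0,0,0,0]]}}

```text
time: 4.53
tool_pos: [531.3, -279.1, 59.2]
tcp_rot: [-3.141, 0.001, -3.098]
contact_force: [-1.0, 1.1, 6.2]
grip_width: 18.0
```

{"fn": "step_arm", "kwargs": {"deltas": [[0,0,-10,0,0,0],[0,0,-30,0,0,0],[0,0,-50,0,0,-0.06],[0,0,-75,0,0,-0.13],[0,0,-91,0,0,-0.191]]}}

```text
time: 4.95
tool_pos: [531.4, -279.2, 151.9]
tcp_rot: [-3.141, 0.001, -2.904]
contact_force: [0.6, -0.8, -0.5]
grip_width: 17.8
```

{"fn": "step_arm", "kwargs": {"deltas": [[-1,20,0,0,0,0],[-3,50,0,0,0,0],[-5,84,0,0,0,0],[-7,118,0,0,0,0],[-9,152,0,0,0,0]]}}

```text
time: 5.37
tool_pos: [503.8, -127.6, 149.8]
tcp_rot: [3.141, -0.0, -2.908]
contact_force: [0.3, 0.3, -1.3]
grip_width: 17.6
```

{"fn": "step_arm", "kwargs": {"deltas": [[-2,34,0,0,0,0],[-4,68,0,0,0,0],[-6,102,0,0,0,0],[-8,136,0,0,0,0],[-10,170,0,0,0,0]]}}

```text
time: 5.78
tool_pos: [474.1, 40.1, 150.0]
tcp_rot: [3.141, -0.0, -2.908]
contact_force: [1.0, 0.5, -1.0]
grip_width: 17.7
```

{"fn": "step_arm", "kwargs": {"deltas": [[-2,30,5,0,0,0],[-4,55,10,0,0,0],[-5,70,20,0,0,0],[-5,74,30,0,0,0],[-5,74,30,0,0,0]]}}

```text
time: 6.2
tool_pos: [461.0, 113.0, 118.4]
tcp_rot: [3.141, -0.003, -2.905]
contact_force: [-0.3, -1.1, -1.5]
grip_width: 17.7
```

{"fn": "step_arm", "kwargs": {"deltas": [[0,0,0,0,0,0],[0,0,0,0,0,0],[0,0,0,0,0,0]]}}

```text
time: 6.45
tool_pos: [463.1, 111.2, 120.3]
tcp_rot: [-3.141, 0.001, -2.908]
contact_force: [0.1, -0.0, -1.6]
grip_width: 17.6
```

Run:
```python
from h import *
o=bot.get_obs(); print(o['tool_pos'],o['tcp_rot'],o['contact_force'],o['time'])
S=bot.capture('scene')
import pickle
pickle.dump(S,open('c2.pkl','wb'))
a=cv2.resize(S['color'][195:295,200:335,::-1],None,fx=5.9,fy=5.9,interpolation=cv2.INTER_CUBIC)
k=5.9
def w(X): 
    u,v=proj(S,X); return (int((u-200+.5)*k),int((v-195+.5)*k))
p=o['tool_pos']; ya=0.2345; c,s=np.cos(ya),np.sin(ya)
def L(x,y,z): return (p[0]+c*x-s*y,p[1]+s*x+c*y,p[2]-59.2+z)
q=[(12,9,66),(-12,9,66),(-12,-9,66),(12,-9,66)]
for i in range(4): cv2.line(a,w(L(*q[i])),w(L(*q[(i+1)%4])),(0,0,255),1)
q=[(-18,-47,28),(-18,-55,28),(18,-55,28),(18,-55,0),(8,-55,0),(8,-55,20),(-8,-55,20),(-8,-55,0),(-18,-55,0),(-18,-55,28),(-18,-47,28),(-18,-47,0),(-18,-55,0)]
for i in range(len(q)-1): cv2.line(a,w(L(*q[i])),w(L(*q[i+1])),(0,0,255),1)
cv2.line(a,w(L(-12,-9,0)),w(L(-12,9,0)),(0,0,255),1)
cv2.imwrite('pics/b1.png',a)
```

```text
[463.12342987 111.16545769 120.34982618] [-3.14141502e+00  1.09217531e-03 -2.90839121e+00] [ 0.08656143 -0.04413595 -1.59589015] 6.45
```

View pics/b1.png

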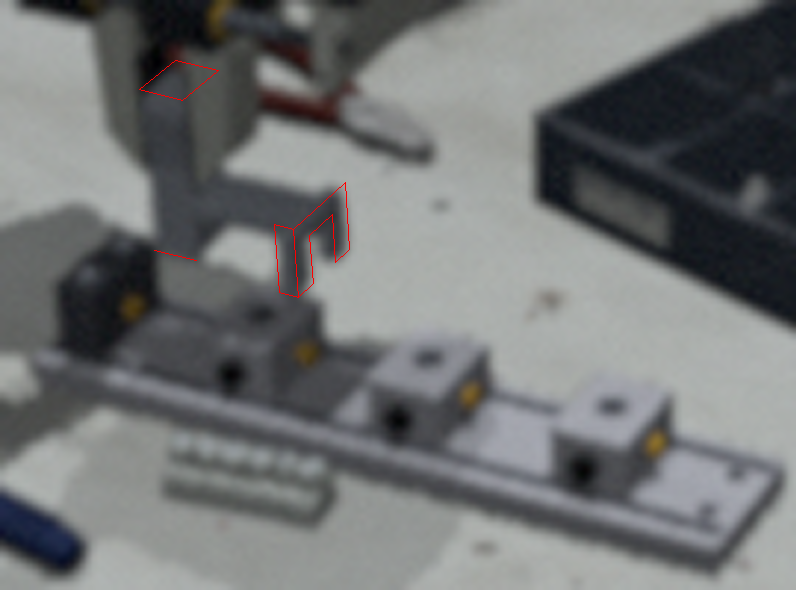

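{"fn": "step_arm", "kwargs": {"deltas": [[0,1,8,0,0,0],[0,1,16,0,0,0],[0,1,20,0,0,0],[0,1,23,0,0,0],[0,1,25,0,0,0]]}}

```text
time: 6.92
tool_pos: [462.0, 112.7, 93.9]
tcp_rot: [3.141, -0.001, -2.908]
contact_force: [0.3, 0.2, -0.7]
grip_width: 17.8
```

{"fn": "step_arm", "kwargs": {"deltas": [[0,0,1,0,0,0],[0,0,1,0,0,0],[0,0,1,0,0,0]]}}

```text
time: 7.17
tool_pos: [462.5, 112.7, 93.8]
tcp_rot: [3.142, 0.0, -2.907]
contact_force: [-0.7, -0.2, -0.9]
grip_width: 18.0
```

{"fn": "step_arm", "kwargs": {"deltas": [[0,0,3,0,0,0],[0,0,6,0,0,0],[0,0,9,0,0,0],[0,0,12,0,0,0],[0,0,13,0,0,0]]}}

```text
time: 7.58
tool_pos: [462.1, 112.7, 80.1]
tcp_rot: [3.141, -0.001, -2.907]
contact_force: [-0.5, 0.4, -2.0]
grip_width: 17.8
```

{"fn": "step_arm", "kwargs": {"deltas": [[0,0,1,0,0,0],[0,0,1,0,0,0],[0,0,1,0,0,0]]}}

```text
time: 7.83
tool_pos: [462.4, 112.7, 79.7]
tcp_rot: [3.142, 0.0, -2.907]
contact_force: [0.3, -0.0, -2.2]
grip_width: 18.3
```

{"fn": "step_arm", "kwargs": {"deltas": [[0,0.9,0,0,0,0],[0,1.8,0,0,0,0],[0,2.7,0,0,0,0],[0,3.6,0,0,0,0],[0,4.5,0,0,0,0]]}}

```text
time: 8.25
tool_pos: [461.5, 116.6, 79.7]
tcp_rot: [-3.141, 0.0, -2.907]
contact_force: [2.5, -5.9, -2.8]
grip_width: 18.1
```

{"fn": "step_arm", "kwargs": {"deltas": [[0,0.8,0,0,0,0],[0,1.6,0,0,0,0],[0,2.4,0,0,0,0],[0,3.2,0,0,0,0],[0,4,0,0,0,0]]}}

```text
time: 8.67
tool_pos: [460.6, 120.5, 79.7]
tcp_rot: [-3.141, 0.0, -2.907]
contact_force: [0.8, -4.9, -2.5]
grip_width: 17.8
```

{"fn": "step_arm", "kwargs": {"deltas": [[0,0.8,0,0,0,0],[0,1.6,0,0,0,0],[0,2.4,0,0,0,0],[0,3.2,0,0,0,0],[0,4,0,0,0,0]]}}

```text
time: 9.08
tool_pos: [459.7, 124.4, 79.8]
tcp_rot: [-3.141, 0.0, -2.907]
contact_force: [0.2, -4.6, -2.7]
grip_width: 17.9
```

{"fn": "step_arm", "kwargs": {"deltas": [[0,0.5,0,0,0,0],[0,1,0,0,0,0],[0,1.5,0,0,0,0],[0,2,0,0,0,0]]}}

```text
time: 9.42
tool_pos: [459.2, 126.4, 79.7]
tcp_rot: [-3.141, 0.0, -2.907]
contact_force: [1.1, -4.5, -2.4]
grip_width: 17.8
```

{"fn": "step_arm", "kwargs": {"deltas": [[0,0.5,0,0,0,0],[0,1,0,0,0,0],[0,1.4,0,0,0,0]]}}

```text
time: 9.67
tool_pos: [458.9, 127.8, 79.8]
tcp_rot: [-3.141, 0.0, -2.907]
contact_force: [1.5, -5.0, -2.4]
grip_width: 18.0
```

{"fn": "step_arm", "kwargs": {"deltas": [[0,0.4,0,0,0,0],[0,0.8,0,0,0,0],[0,1.2,0,0,0,0]]}}

```text
time: 9.92
tool_pos: [458.6, 129.0, 79.8]
tcp_rot: [-3.141, 0.0, -2.907]
contact_force: [0.7, -4.8, -2.6]
grip_width: 17.7
```

{"fn": "step_arm", "kwargs": {"deltas": [[0,0.4,0,0,0,0],[0,0.8,0,0,0,0],[0,1.2,0,0,0,0]]}}

```text
time: 10.17
tool_pos: [458.5, 129.4, 79.8]
tcp_rot: [-3.14, 0.0, -2.907]
contact_force: [1.4, -10.5, -2.7]
grip_width: 18.2
```

{"fn": "step_arm", "kwargs": {"deltas": [[0,0,0,0,0,0],[0,0,0,0,0,0],[0,0,0,0,0,0]]}}

```text
time: 10.42
tool_pos: [458.5, 129.4, 79.8]
tcp_rot: [-3.14, 0.0, -2.907]
contact_force: [1.4, -9.1, -2.9]
grip_width: 17.6
```

{"fn": "step_arm", "kwargs": {"deltas": [[0,-1.5,0,0,0,0],[0,-3,0,0,0,0],[0,-4.4,0,0,0,0],[0,-5.2,0,0,0,0],[0,-5.2,0,0,0,0]]}}

```text
time: 10.83
tool_pos: [459.3, 125.6, 79.7]
tcp_rot: [3.141, -0.0, -2.907]
contact_force: [0.6, 0.6, -1.3]
grip_width: 17.9
```

{"fn": "step_arm", "kwargs": {"deltas": [[0,0,-4,0,0,0],[0,0,-12,0,0,0],[0,0,-22,0,0,0],[0,0,-33,0,0,0],[0,0,-33,0,0,0]]}}

```text
time: 11.25
tool_pos: [460.6, 125.8, 115.1]
tcp_rot: [-3.141, 0.004, -2.907]
contact_force: [0.4, 0.1, -1.9]
grip_width: 17.8
```

{"fn": "step_arm", "kwargs": {"deltas": [[0,-15,0,0,0,0],[0,-38,0,0,0,0],[0,-61,0,0,0,0],[-0.5,-76,0,0,0,0],[-0.5,-83,0,0,0,0]]}}

```text
time: 11.67
tool_pos: [479.6, 43.3, 112.8]
tcp_rot: [-3.141, 0.001, -2.909]
contact_force: [1.4, 0.2, -2.0]
grip_width: 17.6
```

{"fn": "step_arm", "kwargs": {"deltas": [[0,0,0,0,0,0],[0,0,0,0,0,0],[0,0,0,0,0,0]]}}

```text
time: 11.92
tool_pos: [478.7, 45.6, 112.6]
tcp_rot: [3.141, -0.0, -2.907]
contact_force: [-0.6, 0.4, -0.7]
grip_width: 17.7
```

Run:
```python
from h import *
o=bot.get_obs(); print(o['tool_pos'],o['tcp_rot'],o['contact_force'],o['time'])
S=bot.capture('scene'); k=5.9
a=cv2.resize(S['color'][195:295,200:335,::-1],None,fx=5.9,fy=5.9,interpolation=cv2.INTER_CUBIC)
cv2.imwrite('pics/b2.png',a)
```

```text
[478.6794886   45.63576785 112.62608242] [ 3.14109224e+00 -3.48628508e-04 -2.90694774e+00] [-0.62798156  0.37145036 -0.71633654] 11.9167
```

View pics/b2.png

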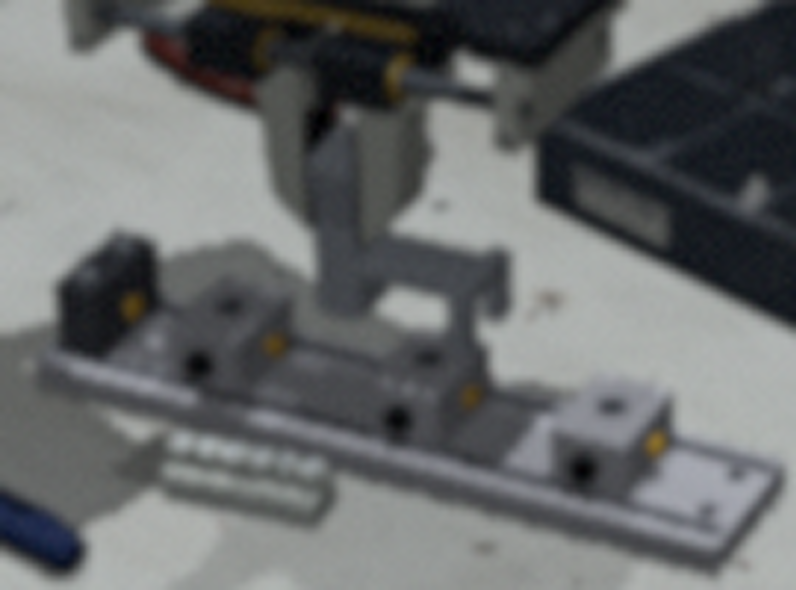

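{"fn": "step_arm", "kwargs": {"deltas": [[0,-0.7,6,0,0,0],[0,-0.7,11,0,0,0],[0,-0.7,15,0,0,0],[0,-0.7,18,0,0,0],[0,-0.7,18,0,0,0]]}}

```text
time: 12.38
tool_pos: [478.7, 44.4, 93.8]
tcp_rot: [3.141, -0.002, -2.907]
contact_force: [0.4, 0.4, -1.5]
grip_width: 17.8
```

{"fn": "step_arm", "kwargs": {"deltas": [[0,0,4,0,0,0],[0,0,8,0,0,0],[0,0,11,0,0,0],[0,0,14,0,0,0],[0,0,14,0,0,0]]}}

```text
time: 12.8
tool_pos: [478.9, 44.2, 80.1]
tcp_rot: [3.141, -0.001, -2.907]
contact_force: [-0.2, 0.7, -2.1]
grip_width: 17.8
```

{"fn": "step_arm", "kwargs": {"deltas": [[0,0.8,0,0,0,0],[0,1.6,0,0,0,0],[0,2.4,0,0,0,0],[0,3.2,0,0,0,0],[0,4,0,0,0,0]]}}

```text
time: 13.22
tool_pos: [478.4, 48.2, 80.9]
tcp_rot: [-3.142, 0.0, -2.907]
contact_force: [0.0, 0.6, -1.8]
grip_width: 17.7
```

{"fn": "step_arm", "kwargs": {"deltas": [[0,0.8,0,0,0,0],[0,1.6,0,0,0,0],[0,2.4,0,0,0,0],[0,3.2,0,0,0,0],[0,4,0,0,0,0]]}}

```text
time: 13.63
tool_pos: [477.7, 51.4, 80.7]
tcp_rot: [-3.141, 0.0, -2.907]
contact_force: [0.5, -5.2, -2.2]
grip_width: 17.4
```

{"fn": "step_arm", "kwargs": {"deltas": [[0,0.8,0,0,0,0],[0,1.6,0,0,0,0],[0,2.4,0,0,0,0],[0,3.2,0,0,0,0],[0,4,0,0,0,0]]}}

```text
time: 14.05
tool_pos: [476.7, 55.3, 80.8]
tcp_rot: [-3.141, 0.0, -2.907]
contact_force: [0.9, -5.2, -2.4]
grip_width: 17.9
```

{"fn": "step_arm", "kwargs": {"deltas": [[0,0.8,0,0,0,0],[0,1.6,0,0,0,0],[0,2.4,0,0,0,0],[0,3.2,0,0,0,0],[0,4,0,0,0,0]]}}

```text
time: 14.47
tool_pos: [475.8, 59.2, 80.7]
tcp_rot: [-3.141, 0.0, -2.907]
contact_force: [1.1, -4.7, -2.1]
grip_width: 18.1
```

{"fn": "step_arm", "kwargs": {"deltas": [[0,0.8,0.3,0,0,0],[0,1.6,0.6,0,0,0],[0,2.4,0.9,0,0,0],[0,3.2,0.9,0,0,0],[0,4,0.9,0,0,0]]}}

```text
time: 14.88
tool_pos: [475.1, 63.0, 80.2]
tcp_rot: [-3.14, 0.001, -2.907]
contact_force: [0.5, -4.0, -0.1]
grip_width: 17.8
```

{"fn": "step_arm", "kwargs": {"deltas": [[0,0.4,0,0,0,0],[0,0.8,0,0,0,0],[0,1.2,0,0,0,0],[0,1.6,0,0,0,0]]}}

```text
time: 15.22
tool_pos: [474.7, 64.6, 80.2]
tcp_rot: [-3.14, 0.001, -2.907]
contact_force: [0.2, -5.5, 1.5]
grip_width: 18.1
```

{"fn": "step_arm", "kwargs": {"deltas": [[0,0.3,-0.3,0,0,0],[0,0.6,-0.6,0,0,0],[0,0.9,-0.6,0,0,0]]}}

```text
time: 15.47
tool_pos: [474.4, 65.6, 80.5]
tcp_rot: [-3.141, 0.001, -2.907]
contact_force: [0.6, -4.9, -2.7]
grip_width: 17.8
```

{"fn": "step_arm", "kwargs": {"deltas": [[0,0.3,0,0,0,0],[0,0.6,0,0,0,0],[0,0.8,0,0,0,0]]}}

```text
time: 15.72
tool_pos: [474.2, 66.4, 80.5]
tcp_rot: [-3.141, 0.001, -2.907]
contact_force: [2.1, -5.6, -2.5]
grip_width: 17.9
```

{"fn": "step_arm", "kwargs": {"deltas": [[0,0.3,0,0,0,0],[0,0.5,0,0,0,0]]}}

```text
time: 15.88
tool_pos: [474.1, 66.9, 80.5]
tcp_rot: [-3.141, 0.001, -2.907]
contact_force: [1.3, -4.5, -3.6]
grip_width: 18.0
```

{"fn": "step_arm", "kwargs": {"deltas": [[0,0.3,0,0,0,0],[0,0.6,0,0,0,0],[0,0.7,0,0,0,0]]}}

```text
time: 16.13
tool_pos: [473.9, 67.7, 80.5]
tcp_rot: [-3.141, 0.001, -2.907]
contact_force: [0.8, -6.2, -3.4]
grip_width: 17.5
```

{"fn": "step_arm", "kwargs": {"deltas": [[0,0.3,0,0,0,0],[0,0.6,0,0,0,0]]}}

```text
time: 16.3
tool_pos: [473.8, 68.3, 80.5]
tcp_rot: [-3.141, 0.001, -2.907]
contact_force: [2.3, -4.1, -3.2]
grip_width: 17.8
```

{"fn": "step_arm", "kwargs": {"deltas": [[0,0.3,0,0,0,0],[0,0.6,0,0,0,0],[0,0.7,0,0,0,0]]}}

```text
time: 16.55
tool_pos: [473.6, 69.0, 80.5]
tcp_rot: [-3.141, 0.001, -2.907]
contact_force: [1.5, -5.3, -3.3]
grip_width: 17.9
```

{"fn": "step_arm", "kwargs": {"deltas": [[0,0.3,0,0,0,0],[0,0.6,0,0,0,0],[0,0.7,0,0,0,0]]}}

```text
time: 16.8
tool_pos: [473.5, 69.2, 80.5]
tcp_rot: [-3.14, 0.001, -2.907]
contact_force: [2.0, -7.5, -4.1]
grip_width: 17.9
```

{"fn": "step_arm", "kwargs": {"deltas": [[0,0,0,0,0,0],[0,0,0,0,0,0],[0,0,0,0,0,0]]}}

```text
time: 17.05
tool_pos: [473.6, 69.2, 80.5]
tcp_rot: [-3.14, 0.001, -2.907]
contact_force: [1.5, -7.3, -3.8]
grip_width: 17.8
```

{"fn": "step_arm", "kwargs": {"deltas": [[0,0.15,0,0,0,0],[0,0.15,0,0,0,0],[0,0.15,0,0,0,0],[0,0.15,0,0,0,0]]}}

```text
time: 17.38
tool_pos: [473.5, 69.2, 80.5]
tcp_rot: [-3.14, 0.001, -2.907]
contact_force: [1.3, -8.3, -3.6]
grip_width: 17.8
```

{"fn": "step_arm", "kwargs": {"deltas": [[0,-1.5,0,0,0,0],[0,-3,0,0,0,0],[0,-4.4,0,0,0,0],[0,-5,0,0,0,0],[0,-5,0,0,0,0]]}}

```text
time: 17.8
tool_pos: [474.1, 65.4, 80.4]
tcp_rot: [3.141, -0.0, -2.907]
contact_force: [0.1, -0.2, -1.2]
grip_width: 17.6
```

{"fn": "step_arm", "kwargs": {"deltas": [[0,0,-4,0,0,0],[0,0,-12,0,0,0],[0,0,-22,0,0,0],[0,0,-32,0,0,0],[0,0,-32,0,0,0]]}}

```text
time: 18.22
tool_pos: [475.4, 65.4, 114.7]
tcp_rot: [-3.141, 0.004, -2.907]
contact_force: [0.4, 0.2, -1.6]
grip_width: 17.6
```

{"fn": "step_arm", "kwargs": {"deltas": [[0,-18,0,0,0,0],[0,-43,0,0,0,0],[0,-68,0,0,0,0],[0,-87,0,0,0,0],[0,-94,0,0,0,0]]}}

```text
time: 18.63
tool_pos: [496.7, -28.4, 112.5]
tcp_rot: [-3.141, 0.001, -2.909]
contact_force: [0.7, -0.5, -1.5]
grip_width: 18.4
```

{"fn": "step_arm", "kwargs": {"deltas": [[0,0,0,0,0,0],[0,0,0,0,0,0],[0,0,0,0,0,0]]}}

```text
time: 18.88
tool_pos: [495.5, -25.3, 112.3]
tcp_rot: [3.141, -0.001, -2.907]
contact_force: [0.3, -0.5, -1.4]
grip_width: 18.1
```

{"fn": "step_arm", "kwargs": {"deltas": [[0,0,6,0,0,0],[0,0,11,0,0,0],[0,0,15,0,0,0],[0,0,18,0,0,0],[0,0,18,0,0,0]]}}

```text
time: 19.3
tool_pos: [495.5, -25.8, 93.5]
tcp_rot: [3.141, -0.001, -2.907]
contact_force: [0.2, 0.1, -1.5]
grip_width: 17.7
```

{"fn": "step_arm", "kwargs": {"deltas": [[0,0,4,0,0,0],[0,0,8,0,0,0],[0,0,11,0,0,0],[0,0,13,0,0,0],[0,0,13,0,0,0]]}}

```text
time: 19.72
tool_pos: [495.7, -26.2, 80.9]
tcp_rot: [3.141, -0.001, -2.907]
contact_force: [-1.1, -0.1, -1.9]
grip_width: 17.9
```

{"fn": "step_arm", "kwargs": {"deltas": [[0,0.8,0,0,0,0],[0,1.6,0,0,0,0],[0,2.4,0,0,0,0],[0,3.2,0,0,0,0],[0,4,0,0,0,0]]}}

```text
time: 20.13
tool_pos: [495.1, -22.2, 81.5]
tcp_rot: [-3.141, 0.0, -2.907]
contact_force: [1.3, -0.5, -3.5]
grip_width: 17.9
```

{"fn": "step_arm", "kwargs": {"deltas": [[0,0.8,0,0,0,0],[0,1.6,0,0,0,0],[0,2.4,0,0,0,0],[0,3.2,0,0,0,0],[0,4,0,0,0,0]]}}

```text
time: 20.55
tool_pos: [494.5, -19.1, 81.5]
tcp_rot: [-3.14, 0.001, -2.907]
contact_force: [0.4, -5.3, -3.0]
grip_width: 17.6
```

{"fn": "step_arm", "kwargs": {"deltas": [[0,1,0,0,0,0],[0,2,0,0,0,0],[0,3,0,0,0,0],[0,4,0,0,0,0],[0,5,0,0,0,0]]}}

```text
time: 20.97
tool_pos: [493.4, -14.2, 81.5]
tcp_rot: [-3.14, 0.001, -2.907]
contact_force: [0.4, -4.4, -2.9]
grip_width: 18.2
```

{"fn": "step_arm", "kwargs": {"deltas": [[0,1,0,0,0,0],[0,2,0,0,0,0],[0,3,0,0,0,0],[0,4,0,0,0,0],[0,5,0,0,0,0]]}}

```text
time: 21.38
tool_pos: [492.2, -9.3, 81.5]
tcp_rot: [-3.14, 0.001, -2.907]
contact_force: [1.2, -4.9, -3.0]
grip_width: 17.9
```

{"fn": "step_arm", "kwargs": {"deltas": [[0,0.8,0,0,0,0],[0,1.6,0,0,0,0],[0,2.4,0,0,0,0],[0,3.2,0,0,0,0],[0,4,0,0,0,0]]}}

```text
time: 21.8
tool_pos: [491.2, -5.4, 81.5]
tcp_rot: [-3.14, 0.001, -2.907]
contact_force: [0.7, -5.4, -2.8]
grip_width: 18.0
```

{"fn": "step_arm", "kwargs": {"deltas": [[0,0.8,0,0,0,0],[0,1.6,0,0,0,0],[0,2.4,0,0,0,0],[0,3.2,0,0,0,0],[0,4,0,0,0,0]]}}

```text
time: 22.22
tool_pos: [490.3, -1.6, 81.5]
tcp_rot: [-3.14, 0.001, -2.907]
contact_force: [1.5, -5.1, -2.4]
grip_width: 17.5
```

{"fn": "step_arm", "kwargs": {"deltas": [[0,0.8,0.3,0,0,0],[0,1.6,0.6,0,0,0],[0,2.4,0.6,0,0,0],[0,3.2,0.6,0,0,0],[0,4,0.6,0,0,0]]}}

```text
time: 22.63
tool_pos: [489.5, 2.3, 81.2]
tcp_rot: [-3.14, 0.001, -2.907]
contact_force: [0.4, -5.0, -0.5]
grip_width: 17.6
```

{"fn": "step_arm", "kwargs": {"deltas": [[0,0.6,0,0,0,0],[0,1.2,0,0,0,0],[0,1.8,0,0,0,0],[0,2.4,0,0,0,0],[0,3,0,0,0,0]]}}

```text
time: 23.05
tool_pos: [488.8, 5.2, 81.2]
tcp_rot: [-3.14, 0.001, -2.907]
contact_force: [0.0, -4.8, -0.1]
grip_width: 17.8
```

{"fn": "step_arm", "kwargs": {"deltas": [[0,0.3,-0.3,0,0,0],[0,0.6,-0.6,0,0,0],[0,0.8,-0.6,0,0,0]]}}

```text
time: 23.3
tool_pos: [488.6, 6.1, 81.5]
tcp_rot: [-3.141, 0.001, -2.907]
contact_force: [1.4, -5.3, -2.6]
grip_width: 17.7
```

{"fn": "step_arm", "kwargs": {"deltas": [[0,0.3,0,0,0,0],[0,0.6,0,0,0,0],[0,0.7,0,0,0,0]]}}

```text
time: 23.55
tool_pos: [488.4, 6.9, 81.5]
tcp_rot: [-3.141, 0.001, -2.907]
contact_force: [1.5, -5.3, -2.1]
grip_width: 17.7
```

{"fn": "step_arm", "kwargs": {"deltas": [[0,0.3,0,0,0,0],[0,0.6,0,0,0,0],[0,0.7,0,0,0,0]]}}

```text
time: 23.8
tool_pos: [488.2, 7.7, 81.5]
tcp_rot: [-3.141, 0.001, -2.907]
contact_force: [0.8, -4.8, -2.9]
grip_width: 17.8
```

{"fn": "step_arm", "kwargs": {"deltas": [[0,0.3,0,0,0,0],[0,0.6,0,0,0,0],[0,0.7,0,0,0,0]]}}

```text
time: 24.05
tool_pos: [488.0, 8.4, 81.6]
tcp_rot: [-3.141, 0.001, -2.907]
contact_force: [0.7, -4.6, -2.9]
grip_width: 17.5
```

{"fn": "step_arm", "kwargs": {"deltas": [[0,0.3,0,0,0,0],[0,0.6,0,0,0,0],[0,0.7,0,0,0,0]]}}

```text
time: 24.3
tool_pos: [487.8, 9.2, 81.5]
tcp_rot: [-3.141, 0.001, -2.907]
contact_force: [2.4, -4.3, -2.5]
grip_width: 17.9
```

{"fn": "step_arm", "kwargs": {"deltas": [[0,0.3,0,0,0,0],[0,0.6,0,0,0,0],[0,0.7,0,0,0,0]]}}

```text
time: 24.55
tool_pos: [487.6, 10.0, 81.5]
tcp_rot: [-3.141, 0.001, -2.907]
contact_force: [1.6, -4.7, -2.6]
grip_width: 17.8
```

{"fn": "step_arm", "kwargs": {"deltas": [[0,0.3,0,0,0,0],[0,0.6,0,0,0,0],[0,0.7,0,0,0,0]]}}

```text
time: 24.8
tool_pos: [487.5, 10.5, 81.5]
tcp_rot: [-3.141, 0.001, -2.907]
contact_force: [1.0, -5.6, -2.6]
grip_width: 17.7
```

{"fn": "step_arm", "kwargs": {"deltas": [[0,0.2,0,0,0,0],[0,0.3,0,0,0,0],[0,0.3,0,0,0,0]]}}

```text
time: 25.05
tool_pos: [487.5, 10.6, 81.5]
tcp_rot: [-3.141, 0.001, -2.907]
contact_force: [1.0, -6.9, -2.7]
grip_width: 17.8
```

Contact (little motion, force rising). A touch more and hold.

{"fn": "step_arm", "kwargs": {"deltas": [[0,0.2,0,0,0,0],[0,0.2,0,0,0,0],[0,0.2,0,0,0,0],[0,0.2,0,0,0,0]]}}

```text
time: 25.38
tool_pos: [487.5, 10.6, 81.5]
tcp_rot: [-3.14, 0.001, -2.907]
contact_force: [1.6, -7.4, -3.0]
grip_width: 17.6
```

{"fn": "step_arm", "kwargs": {"deltas": [[0,0.1,0,0,0,0],[0,0.1,0,0,0,0],[0,0.1,0,0,0,0],[0,0.1,0,0,0,0]]}}

```text
time: 25.72
tool_pos: [487.5, 10.6, 81.5]
tcp_rot: [-3.14, 0.001, -2.907]
contact_force: [2.3, -7.8, -3.1]
grip_width: 17.6
```

{"fn": "step_arm", "kwargs": {"deltas": [[0,-1.5,0,0,0,0],[0,-3,0,0,0,0],[0,-4.4,0,0,0,0],[0,-5,0,0,0,0],[0,-5,0,0,0,0]]}}

```text
time: 26.13
tool_pos: [488.1, 6.7, 81.4]
tcp_rot: [3.141, -0.0, -2.907]
contact_force: [0.5, -0.7, -1.7]
grip_width: 18.1
```

{"fn": "step_arm", "kwargs": {"deltas": [[0,0,-4,0,0,0],[0,0,-12,0,0,0],[0,0,-24,0,0,0],[0,0,-36,0,0,0],[0,0,-40,0,0,0]]}}

```text
time: 26.55
tool_pos: [489.1, 6.5, 123.5]
tcp_rot: [-3.141, 0.003, -2.907]
contact_force: [1.2, -0.5, -0.8]
grip_width: 17.7
```

{"fn": "step_arm", "kwargs": {"deltas": [[15,-15,0,0,0,0],[38,-37,0,0,0,0],[61,-59,0,0,0,0],[80,-78,0,0,0,0],[91,-88,0,0,0,0]]}}

```text
time: 26.97
tool_pos: [418.8, -101.8, 121.6]
tcp_rot: [-3.141, -0.0, -2.908]
contact_force: [-0.4, -0.1, -1.5]
grip_width: 18.1
```

{"fn": "step_arm", "kwargs": {"deltas": [[0,0,12,0,0,0],[0,0,26,0,0,0],[0,0,38,0,0,0],[0,0,46,0,0,0],[0,0,50,0,0,0]]}}

```text
time: 27.38
tool_pos: [419.7, -100.0, 70.7]
tcp_rot: [3.141, -0.001, -2.907]
contact_force: [-0.6, -0.2, -1.7]
grip_width: 17.8
```

{"fn": "step_arm", "kwargs": {"deltas": [[0,0,0,0,0,0],[0,0,0,0,0,0],[0,0,0,0,0,0]]}}

```text
time: 27.63
tool_pos: [420.5, -100.3, 71.9]
tcp_rot: [-3.141, 0.001, -2.907]
contact_force: [0.7, 0.1, -2.0]
grip_width: 17.9
```

Run:
```python
from h import *
o=bot.get_obs(); print(o['tool_pos'],o['tcp_rot'],o['contact_force'],o['time'])
S=bot.capture('scene')
a=cv2.resize(S['color'][195:325,200:375,::-1],None,fx=4.5,fy=4.5,interpolation=cv2.INTER_CUBIC)
cv2.imwrite('pics/b3.png',a)
```

```text
[ 420.53680943 -100.25392951   71.91033795] [-3.14106389e+00  8.51293054e-04 -2.90703382e+00] [ 0.65693964  0.10449104 -2.0014127 ] 27.6333
```

View pics/b3.png

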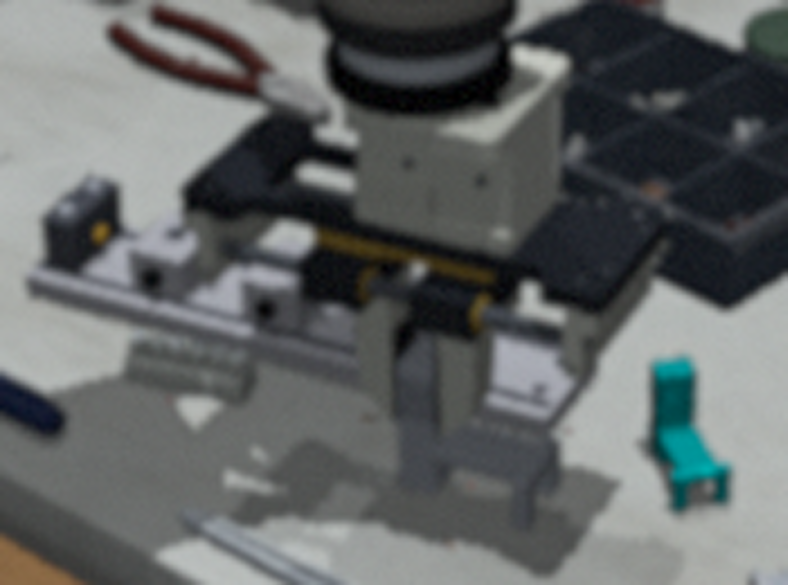

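{"fn": "step_arm", "kwargs": {"deltas": [[0,0,2,0,0,0],[0,0,4,0,0,0],[0,0,6,0,0,0],[0,0,7,0,0,0],[0,0,7,0,0,0]]}}

```text
time: 28.1
tool_pos: [419.9, -100.1, 64.1]
tcp_rot: [3.141, -0.0, -2.907]
contact_force: [1.2, -0.0, -1.6]
grip_width: 17.8
```

{"fn": "step_arm", "kwargs": {"deltas": [[0,0,0.5,0,0,0],[0,0,1,0,0,0],[0,0,1.5,0,0,0],[0,0,1.5,0,0,0]]}}

```text
time: 28.43
tool_pos: [420.1, -100.2, 62.8]
tcp_rot: [3.141, -0.0, -2.907]
contact_force: [-0.5, -0.2, -1.9]
grip_width: 18.0
```

{"fn": "step_arm", "kwargs": {"deltas": [[0,0,0.5,0,0,0],[0,0,1,0,0,0],[0,0,1.5,0,0,0],[0,0,1.5,0,0,0]]}}

```text
time: 28.77
tool_pos: [420.1, -100.2, 61.3]
tcp_rot: [3.141, -0.0, -2.907]
contact_force: [-0.4, -0.3, -1.7]
grip_width: 17.8
```

{"fn": "step_arm", "kwargs": {"deltas": [[0,0,0.5,0,0,0],[0,0,1,0,0,0],[0,0,1.5,0,0,0],[0,0,1.5,0,0,0]]}}

```text
time: 29.1
tool_pos: [420.1, -100.2, 59.8]
tcp_rot: [3.141, -0.0, -2.907]
contact_force: [-0.5, 0.3, -2.1]
grip_width: 17.8
```

{"fn": "step_arm", "kwargs": {"deltas": [[0,0,0.4,0,0,0],[0,0,0.8,0,0,0],[0,0,0.8,0,0,0]]}}

```text
time: 29.35
tool_pos: [420.2, -100.2, 59.2]
tcp_rot: [-3.142, 0.0, -2.907]
contact_force: [-1.3, 1.8, 1.0]
grip_width: 18.2
```

{"fn": "step_arm", "kwargs": {"deltas": [[0,0,0,0,0,0],[0,0,0,0,0,0],[0,0,0,0,0,0],[0,0,0,0,0,0],[0,0,0,0,0,0]], "fingers": 40}}

```text
time: 29.77
tool_pos: [420.2, -100.2, 59.1]
tcp_rot: [3.142, 0.0, -2.907]
contact_force: [0.5, 0.3, 1.5]
grip_width: 38.9
```

{"fn": "step_arm", "kwargs": {"deltas": [[0,0,-5,0,0,0],[0,0,-20,0,0,0],[0,0,-45,0,0,0],[0,0,-75,0,0,0],[0,0,-105,0,0,0]]}}

```text
time: 30.18
tool_pos: [419.6, -100.0, 165.4]
tcp_rot: [3.141, -0.001, -2.907]
contact_force: [-0.1, -0.3, -0.0]
grip_width: 39.9
```

{"fn": "step_arm", "kwargs": {"deltas": [[0,0,-30,0,0,0],[0,0,-60,0,0,0],[0,-30,-70,0,0,0],[0,-60,-80,0,0,0],[0,-90,-80,0,0,0]]}}

```text
time: 30.6
tool_pos: [442.0, -189.0, 247.2]
tcp_rot: [-3.138, 0.004, -2.906]
contact_force: [0.5, 0.2, -0.4]
grip_width: 40.0
```

{"fn": "step_arm", "kwargs": {"deltas": [[0,-30,0,0,0,0],[0,-60,0,0,0,0],[0,-90,0,0,0,0],[0,-120,0,0,0,0],[0,-120,0,0,0,0]]}}

```text
time: 31.02
tool_pos: [469.2, -309.1, 243.9]
tcp_rot: [-3.139, 0.0, -2.911]
contact_force: [0.2, 0.3, -0.7]
grip_width: 40.6
```

Run:
```python
from h import *
o=bot.get_obs(); print(o['tool_pos'],o['contact_force'],o['grip_width'],o['time'])
S=bot.capture('scene');T=bot.capture('top')
a=cv2.resize(S['color'][225:325,205:375,::-1],(680,400),interpolation=cv2.INTER_CUBIC)
b=cv2.resize(T['color'][240:300,230:400,::-1],(567,200),interpolation=cv2.INTER_CUBIC)
im=np.zeros((600,680,3),np.uint8); im[:400]=a; im[400:,:567]=b
cv2.imwrite('pics/end.png',im)
g=cv2.cvtColor(T['color'],cv2.COLOR_RGB2GRAY).astype(float)
for X in((465.9,98.3,38),(480.9,38.1,38),(494.9,-20.5,38)):
    u,v=proj(T,X); 
    for _ in range(3):
        ys,xs=np.mgrid[round(v)-3:round(v)+4,round(u)-3:round(u)+4]; w=np.clip(180-g[ys,xs],0,None); u,v=(w*xs).sum()/w.sum(),(w*ys).sum()/w.sum()
    print(X,at(T,u,v,38).round(1))
```

```text
[ 469.22894102 -309.11437577  243.85905818] [ 0.21294908  0.28996387 -0.67611573] 40.6123138387916 31.0167
(465.9, 98.3, 38) [466.6  97.9  38. ]
(480.9, 38.1, 38) [481.1  37.8  38. ]
(494.9, -20.5, 38) [494.9 -20.7  38. ]
```

View pics/end.png

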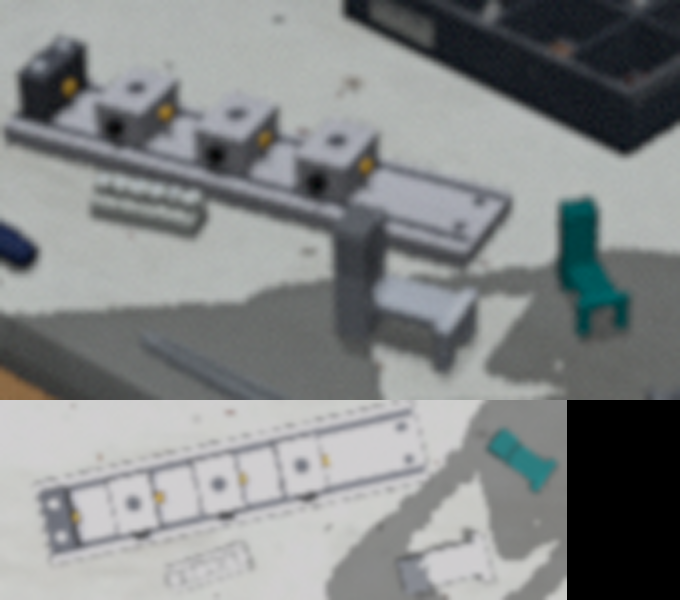

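The picture shows the three blocks set on the rail. The spacer stands upright and clear of it, at about (358, 270) in the scene crop and (445, 560) in the top crop. Block positions agree with the felt ones to under 1 mm, so I am handing in.

```bash
python3 -c "
from plant import bot
print(bot.close_job())"
```

```text
the job is handed in; nothing more can be done
None
```

All three blocks were set with the hooked spacer, in order from the end stop. The spacer now stands upright on the bench, off the rail, near (420, -100) mm. I handed the job in at about 31 s of the 70 s; no verdict was reported.

- **Bearing forces:** Each foot contact showed as a force rise over the drag of about 5 N while the arm stood still. The rise was about 4–6 N on the end stop, 3.4 N on block 1's screw and 3.1 N on block 2's screw, each held at least 0.3 s.
- **Last picture:** The block centres seen from above agree with the felt positions to within 1 mm, so block 1 did not visibly shift when block 2 was set, nor block 2 when block 3 was. The bystanders in that picture (terminal strip, end stop and rail area) look unmoved, and the gripper was well clear.
- **Not checked:** The side cutters, gauge block and screwdriver were outside the final crop, though I never went near the first two. I did not measure the 26 mm gaps directly; they follow from the foot and hook contacts.
- **One oddity:** An upward force of 2–4 N appeared when I lowered the spacer slightly while drawing blocks 2 and 3. I took it for hook friction and raised it again. The spacer later touched the bench at its original grasp height, so it had not slipped in the grip.

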